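# Scrape the granite plate clear and put the scraper away

## Robot

A 7-joint arm with a two-finger parallel gripper is mounted at the origin on the work surface. World frame = base frame: x ahead of the robot, y to its left, z up, the work surface at z = 0. Lengths are in m, angles in rad, forces in N, time in s.
With the tool pointing down it reaches from about 0.4 to 0.85 m from the base axis. Payload 4.4 kg.
Tool frame: the origin (TCP) lies midway between the tips of the shut fingers; the grasp point (between the pads) lies 19 mm behind it (tcp_to_grasp is the distance from the TCP to the grasp point, in m); z points along the fingers, y is the line along which they close (so a half turn about z gives the same grasp; the last joint's range is limited). The gripper opens to 94 mm and grips with 3 to 60 N. Pads are 16 mm wide; open, the fingers measure 119 mm over their backs; the gripper's body (75 mm by 177 mm) begins 78 mm behind the grasp point.
Start: joints at [-1.334, 0.628, 0.038, 1.517, -0.027, 0.996, -0.02], TCP at [0.194, 0.62, 0.205] pointing down, gripper open.
Joint ranges: [-3.06, 3.06], [-0.37, 2.12], [-1.25, 1.32], [0.18, 2.47], [-1.1, 4.24], [0.23, 1.98], [-2.94, 2.94]. Speed limits (rad/s): [2.57, 2.57, 3.14, 3.14, 3.14, 3.14, 3.14].

## Interface

Orientations are given as a unit quaternion [w, x, y, z].
In Python, from station import observe, get_image, camera_info, close_job, tcp_to_grasp gives the robot as it stands.
- The arm moves only by the tool play_rows, never from a script. Its argument "rows" is a list of rows, each a list of 7 numbers: the turn, a rotation vector about the world's x, y, z in units of 8 degrees (1.0 is 8 degrees), then the shift along the world's x, y, z in units of 50 mm (1.0 is 50 mm), then the finger opening in mm, from 0 to 94. In form: [[rx, ry, rz, tx, ty, tz, grip], ...]. A call has 1 to 20 rows; each row shifts and turns the commanded pose from where the row before left it; what a row does not reach is not made up. A row lasts 1/8 s, in which the tool goes at most 62.5 mm and 10.7 degrees, less where a joint would pass 70% of its speed; a pose out of reach is approached as far as the arm can. A call is refused whole if a number of a shift passes 1 or a number of a turn 1, either way. A call with a gripper value outside its range is refused whole. The fingers move at their own pace and stop on an object; "force" is the grip in N (left out, the last holds). Time passes only in rows, so rows that do not move let the fingers close. It gives the time, the measured TCP pose, the force, the opening and the grip force at its end, in the units of the state.
- observe(): the state, without advancing time (a new reading comes with each control period).
- get_image(name): name is "scene" or "top" or "wrist"; returns the picture (420x560x3 uint8, blue, green, red); there is no depth.
- camera_info(name): a dict with "vfov" (degrees; the focal length in pixels is half the picture's height over the tangent of half this angle, whatever the lens; pixels are square), "cx", "cy" (the principal point, pixels), "xyz" and "rotation" of the camera in the world; the wrist camera has in their place "hand_eye" (4x4, takes a point from camera to tool coordinates, whose origin is the TCP and whose axes are the flange's). Camera axes: x right, y down, z forward; pixel columns grow to the right and rows downward; lengths in m; the calibration is good to about 2 mm. The wrist camera is an equidistant fisheye: a pixel r from the principal point sees the ray r / f radians off the axis. A picture is of the moment at which its call begins: read the wrist's pose just before it. camera_info takes no time and is no camera call.
- close_job(): hands the job in; it is judged then, once.
The state is a dict: "time": time; "qpos": joint angles; "joint_vel": joint speeds; "effort": joint torques, N m; "position": TCP position; "orientation": TCP orientation; "force": force on the tool from outside, world axes, zero at the start; "wrist_torque": the same for the moment, N m; "width": opening from 0.0 (shut) to 1.0 (fully open); "gripper_force": force on a finger pad.
Only numpy, scipy, OpenCV 4.12 (cv2) and the standard library are available. Lean on these libraries where they do the work, as an engineer would, in place of code of your own. Each camera call takes 0.05 s, during which the arm holds its last target. There are 200 camera calls.

## Task

With the orange-handled scraper, sweep the four broken pieces of white disc off the black granite plate into the aluminium tray beside it; the shards are sharp, so keep the gripper off them. Then stand the scraper in the blue cup, blade down, lowering it until the blade is at the bottom before letting go. The cup stays standing where it is, and the can, tape roll, marker and micrometer are left alone.

Things in the scene. Friction and masses are not known exactly. Their poses are not given: they have to be found in the camera images.
- plate: Black granite surface plate, fixed: 200 mm along its x, 150 mm along its y, flat top 45 mm above the table. Origin at the centre of its underside, on the table; z up. The tray stands against its +y side.
- tray: Open aluminium tray, fixed, its axes parallel to the plate's: outside 220 mm (x) by 130 mm (y), 30 mm high (15 mm lower than the plate's top), walls and floor 3 mm. Origin at the centre of its underside, on the table, 142 mm along the plate's +y from the plate's origin, so that its long wall stands 2 mm off the plate's edge.
- chip1: Half of a white fired-clay disc that was 34 mm across and 9 mm thick; lies flat on the plate: 34 mm along its x, 17 mm along its y, straight side towards its -y. Origin in its underside, 7 mm from the straight side. 10 g, slides easily. The pieces lie within 55 mm of the plate's middle in x and y, at least 38 mm apart between origins in x or y.
- chip2: Another half disc, like chip1.
- chip3: About a third of a white fired-clay disc that was 34 mm across and 9 mm thick; lies flat on the plate: a wedge 30 mm along its x and 17 mm along its y, its point towards -y. Origin in its underside, 9.5 mm from the point. 10 g.
- chip4: Another third of a disc, like chip3.
- scraper: Stripping knife lying flat on the table, 205 mm long, 130 g: orange handle 110 mm long (x from -55 to +55 mm), 27 mm wide (y), 20 mm thick (z), then a stiff steel blade. Origin on the handle's underside at its middle; x points to the blade, z up as it lies. Starts to one side of the plate with the cup to the other, either way round, blade pointing away from the robot within 35 degrees.
- scraper_grip (a point): Middle of the scraper's handle, at mid thickness (10 mm above its underside). The balance point lies some 30 mm from here towards the blade.
- scraper_edge (a point): Middle of the blade's straight front edge: 150 mm along the scraper's x from its origin, 10 mm above the handle's underside. The blade is 2 mm thick, flat, at mid thickness of the handle, 25 mm wide at the handle and 63 mm wide over its last 34 mm.
- cup: Blue steel tool cup with a bright rim, standing loose on the table, about 450 g: 100 mm high, 86 mm outside at the rim, 80 mm inside at the rim and 77 mm at the bottom, floor 6 mm thick. Origin at the centre of its underside; z up. The scraper let go in it leans on the rim, at most about 33 degrees from upright.
- cup_mouth (a point): Centre of the cup's rim, 100 mm above its underside.
- can: Black drinks can with a green band, 66 mm across, 122 mm high, loose; origin at the centre of its underside. To be left alone.
- tape: Roll of tan masking tape lying flat, 110 mm across, 76 mm hole, 24 mm high, loose; origin at the centre of its underside. To be left alone.
- marker: White felt marker with a black cap, 140 mm long, 13 mm thick, lying between robot and plate; origin under its middle, x along it to the cap. To be left alone.
- micrometer: Steel outside micrometer lying flat beyond the plate, about 135 mm long, 55 mm wide, 18 mm high; origin under the middle of its C-shaped frame, x along the spindle to the thimble. To be left alone.

How it is judged:
On the way, in this order (a step that is already met when the one before it is completed fails the run):
1. all four pieces lie in the tray (x of chip1 in the frame of tray between -0.108 and 0.108 m and y of chip1 in the frame of tray between -0.063 and 0.063 m and height (world z) of each of chip1, chip2, chip3, chip4 below 0.029 m and x of chip2 in the frame of tray between -0.108 and 0.108 m and y of chip2 in the frame of tray between -0.063 and 0.063 m and x of chip3 in the frame of tray between -0.108 and 0.108 m and y of chip3 in the frame of tray between -0.063 and 0.063 m and x of chip4 in the frame of tray between -0.108 and 0.108 m and y of chip4 in the frame of tray between -0.063 and 0.063 m), for 0.2 s.
2. the scraper, still gripped, is lowered blade first until its edge is within 30 mm of the cup's floor (z of scraper_edge in the frame of cup below 0.036 m and horizontal distance between scraper_edge and cup below 0.042 m and contact force between the fingers and scraper above 1 N), for 0.05 s.
At the end, for the whole second after the job is handed in: All four pieces lie inside the tray, below its rim; the scraper stands at rest and released in the cup, blade down, its edge in the cup within 30 mm of the floor, leaning no more than 40 degrees; the cup stands upright (within 4.5 degrees) less than 50 mm from where it was (all of step 1 and z of scraper_edge in the frame of cup below 0.036 m and horizontal distance between scraper_edge and cup below 0.042 m and angle between scraper's own x axis and vertical above 2.4416 rad and angle between cup's own z axis and vertical below 0.08 rad and distance of cup from where it was at the start of the episode below 0.05 m and linear speed of each of scraper, cup below 0.03 m/s); the robot touches nothing.
It fails at once if the gripper or arm touches a piece of broken disc (contact force between any of the fingers, the arm and chip1 above 0.3 N or contact force between any of the fingers, the arm and chip2 above 0.3 N or contact force between any of the fingers, the arm and chip3 above 0.3 N or contact force between any of the fingers, the arm and chip4 above 0.3 N).
It fails at once if the cup is tipped by more than 20 degrees (angle between cup's own z axis and vertical above 0.35 rad).
It fails at once if the can, tape, marker or micrometer is shifted by more than 25 mm (distance of any of can, tape, marker, micrometer from where it was at the start of the episode above 0.025 m).
It fails at once if the can is tipped by more than 20 degrees (angle between can's own z axis and vertical above 0.35 rad).
It also fails if it takes over 58 s, if anything falls off the work surface, if the arm or the gripper's body presses on something with over 40 N, if the wrist force passes 120 N, or if a joint passes its speed limit or range.

## Working session

There is one attempt and no reset: what is moved stays moved. The work goes in short steps, Python scripts to look and compute and a tool call to move; the robot and the scene stay as the last step left them, time stands still between calls to the robot, and variables do not carry over. Pictures are saved under pics/ and viewed, at most 10 in all, crops included, and the job is handed in when it is done.

Besides the shell and the picture viewer there is one more tool, called as name(argument=value, ...), one argument or row to a line, values as JSON. play_rows: Moves the arm, as the interface text tells. Its arguments: {"type":"object","properties":{"rows":{"type":"array","items":{"type":"array","items":{"type":"number"}}},"force":{"type":"number"}},"required":["rows"]}

```bash
mkdir -p pics; cat > h.py <<'E'
import numpy as np, cv2
from station import observe,get_image,camera_info,close_job,tcp_to_grasp
from scipy.spatial.transform import Rotation as R
def cam(n):
    c=camera_info(n); f=210/np.tan(np.radians(c['vfov'])/2); Rm=np.array(c['rotation'])
    if Rm.shape!=(3,3): Rm=R.from_quat(np.roll(Rm,-1)).as_matrix()
    return f,c['cx'],c['cy'],np.array(c['xyz']),Rm
def cast(n,uv,z):
    f,cx,cy,p,Rm=cam(n); uv=np.atleast_2d(uv).astype(float)
    d=np.c_[(uv[:,0]-cx)/f,(uv[:,1]-cy)/f,np.ones(len(uv))]@Rm.T
    return p+d*((z-p[2])/d[:,2])[:,None]
def proj(n,P):
    f,cx,cy,p,Rm=cam(n); q=(np.atleast_2d(P)-p)@Rm
    return np.c_[f*q[:,0]/q[:,2]+cx,f*q[:,1]/q[:,2]+cy]
E
python3 - <<'E'
from h import *
for n in('scene','top'):
    i=get_image(n); cv2.imwrite(f'pics/{n}0.png',i); print(n,camera_info(n))
print(observe(),tcp_to_grasp if not callable(tcp_to_grasp) else tcp_to_grasp())
E
```

```text
scene {'vfov': 48.06259817936494, 'cx': 278.19660055407036, 'cy': 212.63234234939503, 'xyz': array([ 1.4270094 , -0.18835663,  0.72156269]), 'rotation': array([-0.36109367,  0.68659727,  0.56406695, -0.28288519])}
top {'vfov': 52.02288894145411, 'cx': 279.0686042619332, 'cy': 214.5887857400842, 'xyz': array([ 0.43483593, -0.03517397,  1.12765833]), 'rotation': array([-0.04630533,  0.71286423, -0.69897055,  0.03347508])}
{'time': 0.1, 'qpos': array([-1.33379927,  0.62920993,  0.03849949,  1.51824336, -0.02698877,
        0.9962994 , -0.02001157]), 'joint_vel': array([ 0.00051101, -0.00154574, -0.00074247, -0.00161919, -0.00247648,
        0.00115022,  0.00070598]), 'effort': array([ 2.04590186e-03, -5.50788903e+01,  1.14763074e+00, -1.87118232e+01,
       -5.20132785e-02,  1.92172959e-02,  8.01149372e-05]), 'position': array([0.19365535, 0.61987055, 0.20468329]), 'orientation': array([-9.64415781e-05,  1.50845072e-01,  9.88557075e-01, -8.14705406e-04]), 'force': array([ 0.02677206, -0.15115852,  0.1176976 ]), 'wrist_torque': array([0.03028466, 0.02021639, 0.00379832]), 'gripper_force': 0.0, 'width': 0.9997010886077696} 0.0188
```

View pics/top0.png

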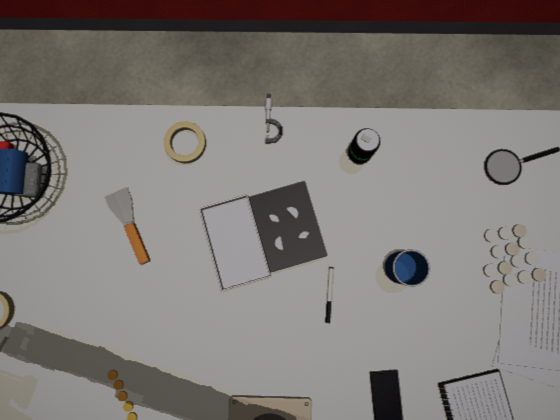

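View pics/scene0.png

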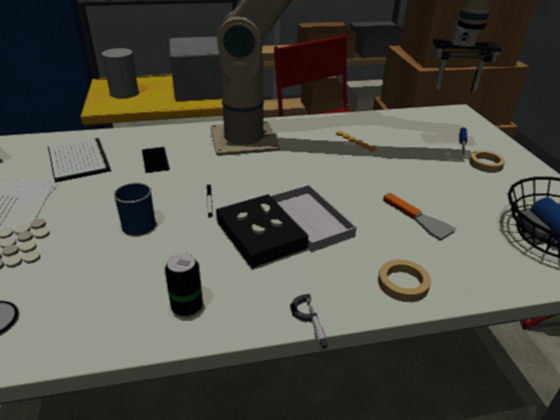

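The top view (up = +x, left = +y) shows the plate around (288,228) with four pieces, the tray at (236,243), the scraper from (145,260) to (118,192), and the cup at (406,268). The can is at (363,146), the tape at (184,142), the micrometer at (271,120) and the marker at (330,295).

```bash
cat > m.py <<'E'
from h import *
i=cv2.imread('pics/top0.png'); hsv=cv2.cvtColor(i,cv2.COLOR_BGR2HSV); g=cv2.cvtColor(i,cv2.COLOR_BGR2GRAY)
def box(x0,y0,x1,y1,m):
    o=np.zeros_like(m); o[y0:y1,x0:x1]=m[y0:y1,x0:x1]; return o
def cs(m,a=15): return [c for c in cv2.findContours(m.astype(np.uint8)*255,cv2.RETR_EXTERNAL,cv2.CHAIN_APPROX_NONE)[0] if cv2.contourArea(c)>a]
pm=box(243,175,335,280,(g<90).astype(np.uint8)); c=max(cs(pm),key=cv2.contourArea)
r=cv2.minAreaRect(cast('top',c[:,0],.045)[:,:2].astype(np.float32)); print('plate',r,cv2.boxPoints(r).round(4).tolist())
hull=np.zeros_like(g); cv2.drawContours(hull,[cv2.convexHull(c)],-1,1,-1); hull=cv2.erode(hull,np.ones((9,9)))
for c in cs(((g>110)&(hull>0))):
    P=cast('top',c[:,0],.052)[:,:2].astype(np.float32); m=cv2.moments(P.reshape(-1,1,2)); print('chip',m['m10']/m['m00'],m['m01']/m['m00'],cv2.minAreaRect(P))
# tray
c=max(cs(box(195,185,275,295,(g>185).astype(np.uint8)),100),key=cv2.contourArea)
print('traypx',cv2.boxPoints(cv2.minAreaRect(c)).tolist())
om=box(100,200,170,280,((hsv[...,0]<14)&(hsv[...,1]>140)).astype(np.uint8)); c=max(cs(om),key=cv2.contourArea)
r=cv2.minAreaRect(cast('top',c[:,0],.016)[:,:2].astype(np.float32)); print('handle',r,cv2.boxPoints(r).round(4).tolist())
bm=box(95,175,145,232,((g<170)&(g>50)&(om==0)).astype(np.uint8)); c=max(cs(bm),key=cv2.contourArea)
r=cv2.minAreaRect(cast('top',c[:,0],.010)[:,:2].astype(np.float32)); print('blade',r,cv2.boxPoints(r).round(4).tolist())
cm=box(370,240,440,295,((hsv[...,0]>95)&(hsv[...,0]<130)&(hsv[...,1]>110)).astype(np.uint8)); c=max(cs(cm),key=cv2.contourArea)
for z in(.1,):
    P=cast('top',c[:,0],z)[:,:2].astype(np.float32); print('cup',cv2.minEnclosingCircle(P),cv2.boundingRect(c))
s=cv2.imread('pics/scene0.png');hs=cv2.cvtColor(s,cv2.COLOR_BGR2HSV)
m=box(105,175,165,240,((hs[...,0]>95)&(hs[...,0]<130)&(hs[...,1]>110)).astype(np.uint8)); c=max(cs(m),key=cv2.contourArea); print('cup scene',cv2.boundingRect(c))
for n,p in dict(can=(367,136),tape=(184,142),mic=(271,120),mk0=(331,268),mk1=(328,322)).items(): print(n,cast('top',p,.122 if n=='can' else .01)[0].round(3))
big=np.hstack([cv2.resize(i[165:300,195:335],None,fx=4,fy=4,interpolation=cv2.INTER_CUBIC)[:,:],])
cv2.imwrite('pics/c1.png',big)
a=cv2.resize(i[175:275,95:165],None,fx=5.5,fy=5.5,interpolation=cv2.INTER_CUBIC);b=cv2.resize(i[235:305,365:445],None,fx=5,fy=5)
b=cv2.copyMakeBorder(b,0,a.shape[0]-b.shape[0],0,0,cv2.BORDER_CONSTANT);cv2.imwrite('pics/c2.png',np.hstack([a,b]))
E
python3 m.py
```

```text
plate ((0.5300462245941162, -0.03474696725606918), (0.2005244493484497, 0.14953619241714478), 17.402402877807617) [[0.41200000047683716, 0.006599999964237213], [0.45669999718666077, -0.13609999418258667], [0.6481000185012817, -0.07609999924898148], [0.6033999919891357, 0.066600002348423]]
chip 0.4848023393115411 -0.014221873798809789 ((0.484222412109375, -0.01337616890668869), (0.03131655603647232, 0.01664489507675171), 12.46958065032959)
chip 0.5075567040326091 -0.07580655194777579 ((0.5076505541801453, -0.07647857069969177), (0.012517266906797886, 0.02253570966422558), 1.1232635974884033)
chip 0.5481277250353295 -0.001079589565817101 ((0.5477122068405151, -0.0005276985466480255), (0.015167871490120888, 0.022687740623950958), 1.0730615854263306)
chip 0.5656050585460711 -0.04900813398478902 ((0.5669763088226318, -0.049875035881996155), (0.032111138105392456, 0.01609017327427864), 45.83092498779297)Traceback (most recent call last):
  File "m.py", line 12, in <module>
    c=max(cs(box(195,185,275,295,(g>185).astype(np.uint8)),100),key=cv2.contourArea)
ValueError: max() iterable argument is empty
```

```bash
sed -i '/^c=max(cs(box(195/d;/traypx/d' m.py; python3 m.py | tail -n +6
```

```text
handle ((0.48293811082839966, 0.34648939967155457), (0.10729919373989105, 0.02292451076209545), 15.990835189819336) [[0.42820000648498535, 0.3427000045776367], [0.4345000088214874, 0.3206999897956848], [0.5376999974250793, 0.35030001401901245], [0.5314000248908997, 0.37229999899864197]]
blade ((0.5848636627197266, 0.408766508102417), (0.1542888581752777, 0.1310437172651291), 3.222064256668091) [[0.5041999816894531, 0.4697999954223633], [0.5115000009536743, 0.33899998664855957], [0.6656000018119812, 0.34769999980926514], [0.6582000255584717, 0.47850000858306885]]
cup ((0.4317840039730072, -0.32848426699638367), 0.03820868209004402) (395, 252, 33, 32)
cup scene (117, 196, 38, 38)
can [ 0.742 -0.222  0.122]
tape [0.752 0.245 0.01 ]
mic [0.816 0.013 0.01 ]
mk0 [ 0.426 -0.15   0.01 ]
mk1 [ 0.289 -0.143  0.01 ]
```

View pics/c2.png

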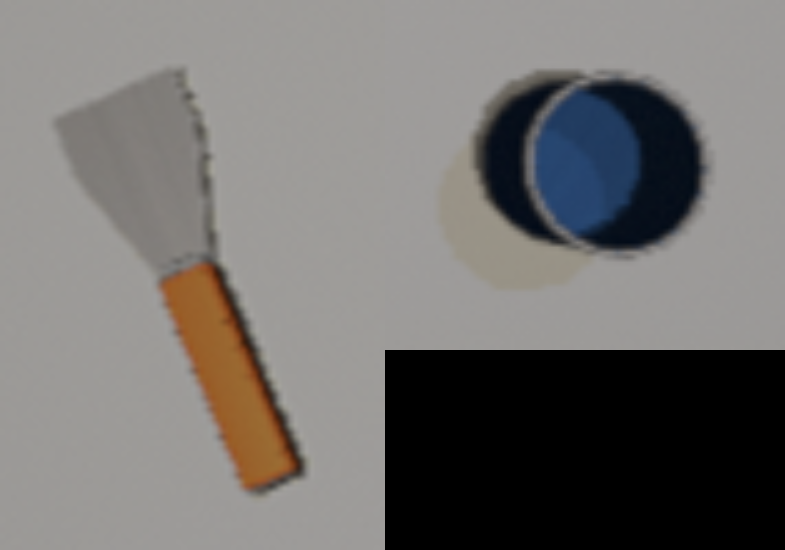

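The crop shows the blade's edge corners at about (104.6,197.2) and (127.7,187.4), the handle's end at (144.1,262.3), and the cup rim centred at (410.8,267.7).

```bash
python3 - <<'E'
from h import *
e=cast('top',[[104.6,197.2],[127.7,187.4]],.010); E=e.mean(0); H=cast('top',[[144.1,262.3]],.012)[0]
print('edge',e.round(4),E.round(4),'width',np.linalg.norm(e[0]-e[1]),'end',H.round(4),'len',np.linalg.norm((E-H)[:2]),'ang',np.degrees(np.arctan2(*(E-H)[[1,0]])))
print('cup',cast('top',[[410.8,267.7]],.1).round(4))
P=np.array([.53,-.0347]);a=np.radians(17.4);X=np.array([np.cos(a),np.sin(a)]);Y=np.array([-np.sin(a),np.cos(a)])
for c in [(.4848,-.0142),(.5076,-.0758),(.5481,-.0011),(.5656,-.049)]: d=np.array(c)-P; print((d@X).round(4),(d@Y).round(4))
print('tray',P+.142*Y)
# check cup in scene: proj of rim centre and base
print(proj('scene',[[*cast('top',[[410.8,267.7]],.1)[0,:2],z] for z in(.1,0)]))
E
```

```text
edge [[0.599  0.4488 0.01  ]
 [0.6263 0.3889 0.01  ]] [0.6127 0.4189 0.01  ] width 0.06581639978889389 end [0.4302 0.3335 0.012 ] len 0.20143255456219442 ang 25.07200683596986
cup [[ 0.4309 -0.3285  0.1   ]]
-0.037 0.0331
-0.0337 -0.0325
0.0273 0.0266
0.0297 -0.0243
tray [0.48753621 0.10080213]
[[131.30470109 192.98800905]
 [137.72827044 226.31639705]]
```

```bash
python3 - <<'E'
from h import *
i=cv2.imread('pics/top0.png').astype(int)
m=np.zeros(i.shape[:2],bool); m[210:275,115:160]=(i[...,2]-i[...,0]>60)[210:275,115:160]
v,u=np.nonzero(m); P=cast('top',np.c_[u,v],.016)[:,:2].astype(np.float32)
l=cv2.fitLine(P,cv2.DIST_HUBER,0,.01,.01).ravel(); t=(P-l[2:])@l[:2]
print(len(P),l,np.degrees(np.arctan2(l[1],l[0])),t.min(),t.max(),(l[2:]+l[:2]*(t.min()+t.max())/2), np.ptp((P-l[2:])@[-l[1],l[0]]))
E
```

```text
424 [0.899934   0.43602613 0.48006877 0.35625708] 25.850605 -0.05345135 0.05424285 [0.4804249  0.35642964] 0.026725043
```

play_rows(
  rows=[
    [0,0,0.67,0.713,-0.661,-0.25,60],
    [0,0,0.67,0.713,-0.661,-0.25,60],
    [0,0,0.67,0.713,-0.661,-0.25,60],
    [0,0,0.67,0.713,-0.661,-0.25,60],
    [0,0,0.67,0.713,-0.661,-0.25,60],
    [0,0,0.67,0.713,-0.661,-0.25,60],
    [0,0,0.67,0.713,-0.661,-0.25,60],
    [0,0,0.66,0.713,-0.661,-0.25,60],
    [0,0,0,0,0,-0.4,60],
  ],
  force=60,
)

```text
time: 1.23
position: [0.4836, 0.351, 0.0849]
orientation: [0.001, -0.216, 0.976, -0.001]
force: [-0.4, -0.1, 0.3]
width: 0.638
gripper_force: 0.0
```

```bash
python3 - <<'E'
from h import *
o=observe(); print(o['qpos'].round(3),o['position'],R.from_quat(np.roll(o['orientation'],-1)).as_matrix().round(3))
i=get_image('wrist');cv2.imwrite('pics/w1.png',i);print(camera_info('wrist'))
E
```

```text
[-0.568  0.709 -0.173  1.773  0.185  0.675  1.162] [0.48360404 0.35100786 0.08490279] [[-0.906 -0.423  0.002]
 [-0.423  0.906 -0.002]
 [-0.001 -0.003 -1.   ]]
{'vfov': 65.70646984690485, 'cx': 281.4753980590164, 'cy': 212.32012778761865, 'hand_eye': array([[-2.56130422e-04, -9.64625591e-01, -2.63623604e-01,
         7.70101514e-02],
       [ 9.99999836e-01, -1.11816528e-04, -5.62428000e-04,
        -5.02083064e-04],
       [ 5.13054965e-04, -2.63623704e-01,  9.64625461e-01,
        -1.80706177e-01],
       [ 0.00000000e+00,  0.00000000e+00,  0.00000000e+00,
         1.00000000e+00]])}
```

View pics/w1.png

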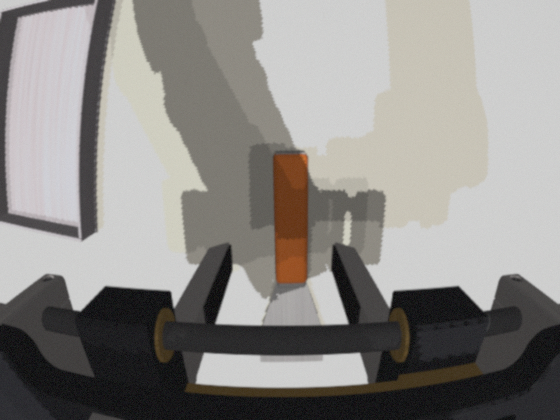

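The wrist view shows the handle at columns 275–307, running straight between the fingers. Its 6 mm offset matches the arm's remaining lag, so I'll go down and grip.

play_rows(
  rows=[
    [0,0,0,0,0,-0.4,60],
    [0,0,0,0,0,-0.4,60],
    [0,0,0,0,0,-0.4,60],
    [0,0,0,0,0,-0.4,60],
    [0,0,0,0,0,0,60],
    [0,0,0,0,0,0,20],
    [0,0,0,0,0,0,10],
    [0,0,0,0,0,0,10],
    [0,0,0,0,0,0,10],
  ],
  force=60,
)

```text
time: 2.4
position: [0.4793, 0.3563, 0.006]
orientation: [0.0, -0.22, 0.975, 0.0]
force: [0.6, -0.6, 2.5]
width: 0.277
gripper_force: 60.0
```

```bash
cat >> h.py <<'E'
PC=np.array([.53,-.0347]);_a=np.radians(17.4);PX=np.array([np.cos(_a),np.sin(_a)]);PY=np.array([-np.sin(_a),np.cos(_a)])
EDGE=np.array([-.150,0,-.004])
def rot(yaw,a):  # scraper heading yaw, blade pitched down a (deg)
    y,a=np.radians([yaw,a]); h=np.array([np.cos(y),np.sin(y),0]);z=np.array([0,0,1.])
    xs=np.cos(a)*h-np.sin(a)*z; zs=np.sin(a)*h+np.cos(a)*z
    return np.c_[-xs,np.cross(zs,xs),-zs]
def delta(edge,yaw,a,edge_off=EDGE):
    o=observe(); R0=R.from_quat(np.roll(o['orientation'],-1)); Rt=rot(yaw,a); p=np.array(edge)-Rt@edge_off
    rv=(R.from_matrix(Rt)*R0.inv()).as_rotvec()
    print('t',o['time'],'q',o['qpos'].round(2),'tcp',o['position'].round(4),'edge now',(o['position']+R0.as_matrix()@edge_off).round(4),'f',o['force'].round(1),o['width'])
    print('target tcp',p.round(4),'rot units',(np.degrees(rv)/8).round(3),'shift units',((p-o['position'])/.05).round(3))
E
python3 - <<'E'
from h import *
e=PC-.036*PX-.066*PY; print(e)
for a in(50,60,70): delta([*e,.09],107.4,a)
E
```

```text
[ 0.51538404 -0.10844533]
t 2.4 q [-0.6   0.83 -0.14  1.81  0.21  0.52  1.13] tcp [0.4793 0.3563 0.006 ] edge now [0.6147 0.4207 0.0101] f [ 0.6 -0.6  2.5] 0.2768204625613458
target tcp [ 0.5451 -0.2034  0.2023] rot units [-6.224  2.714  9.539] shift units [  1.317 -11.193   3.927]
t 2.4 q [-0.6   0.83 -0.14  1.81  0.21  0.52  1.13] tcp [0.4793 0.3563 0.006 ] edge now [0.6147 0.4207 0.0101] f [ 0.6 -0.6  2.5] 0.2768204625613458
target tcp [ 0.5388 -0.1833  0.2179] rot units [-7.451  3.25   9.225] shift units [  1.191 -10.791   4.239]
t 2.4 q [-0.6   0.83 -0.14  1.81  0.21  0.52  1.13] tcp [0.4793 0.3563 0.006 ] edge now [0.6147 0.4207 0.0101] f [ 0.6 -0.6  2.5] 0.2768204625613458
target tcp [ 0.5318 -0.161   0.2296] rot units [-8.669  3.781  8.851] shift units [  1.051 -10.345   4.472]
```

play_rows(
  rows=[
    [0,0,0,0,0,0.8,10],
    [0,0,0,0,-0.6,0.8,10],
    [0,0,0,0,-0.6,0.8,10],
    [0,0,0,0,-0.6,0.8,10],
    [0,0,0,0,-0.6,0.8,10],
    [0,0,0,0,0,0,10],
  ],
)

```text
time: 3.15
position: [0.481, 0.234, 0.2082]
orientation: [0.003, -0.218, 0.976, -0.0]
force: [0.3, 0.3, -1.0]
width: 0.284
gripper_force: 60.0
```

```bash
python3 - <<'E'
from h import *
e=PC-.036*PX-.066*PY
for a in(50,60,70): delta([*e,.09],107.4,a)
E
```

```text
t 3.15 q [-0.34  0.46 -0.24  1.84  0.14  0.85  1.36] tcp [0.481  0.234  0.2082] edge now [0.6167 0.2979 0.213 ] f [ 0.3  0.3 -1. ] 0.28422872597603244
target tcp [ 0.5451 -0.2034  0.2023] rot units [-6.246  2.753  9.556] shift units [ 1.282 -8.748 -0.118]
t 3.15 q [-0.34  0.46 -0.24  1.84  0.14  0.85  1.36] tcp [0.481  0.234  0.2082] edge now [0.6167 0.2979 0.213 ] f [ 0.3  0.3 -1. ] 0.28422872597603244
target tcp [ 0.5388 -0.1833  0.2179] rot units [-7.472  3.291  9.238] shift units [ 1.157 -8.346  0.193]
t 3.15 q [-0.34  0.46 -0.24  1.84  0.14  0.85  1.36] tcp [0.481  0.234  0.2082] edge now [0.6167 0.2979 0.213 ] f [ 0.3  0.3 -1. ] 0.28422872597603244
target tcp [ 0.5318 -0.161   0.2296] rot units [-8.689  3.825  8.86 ] shift units [ 1.017 -7.9    0.427]
```

play_rows(
  rows=[
    [-0.467,0.206,0.577,0.072,-0.522,0.3,10],
    [-0.467,0.206,0.577,0.072,-0.522,0.3,10],
    [-0.467,0.206,0.577,0.072,-0.522,0.3,10],
    [-0.467,0.206,0.577,0.072,-0.522,0.3,10],
    [-0.467,0.206,0.577,0.072,-0.522,0.2,10],
    [-0.467,0.206,0.577,0.072,-0.522,0.2,10],
    [-0.467,0.206,0.577,0.072,-0.522,0.2,10],
    [-0.467,0.206,0.577,0.072,-0.522,0.2,10],
    [0,0,0,0,0,0,10],
  ],
)

```text
time: 4.28
position: [0.5073, 0.0279, 0.304]
orientation: [-0.165, -0.505, 0.818, -0.221]
force: [0.1, 0.4, -1.9]
width: 0.28
gripper_force: 60.0
```

```bash
python3 - <<'E'
from h import *
e=PC-.036*PX-.066*PY
for a in(60,): delta([*e,.15],107.4,a)
E
```

```text
t 4.275 q [-0.31  0.48 -0.22  1.69  0.56  1.38  1.93] tcp [0.5073 0.0279 0.304 ] edge now [0.5728 0.143  0.2334] f [ 0.1  0.4 -1.9] 0.27989450993383713
target tcp [ 0.5388 -0.1833  0.2779] rot units [-3.695  1.601  4.618] shift units [ 0.631 -4.225 -0.523]
```

play_rows(
  rows=[
    [-0.462,0.2,0.577,0.079,-0.528,0,10],
    [-0.462,0.2,0.577,0.079,-0.528,0,10],
    [-0.462,0.2,0.577,0.079,-0.528,0,10],
    [-0.462,0.2,0.577,0.079,-0.528,0,10],
    [-0.462,0.2,0.577,0.079,-0.528,0,10],
    [-0.462,0.2,0.577,0.079,-0.528,0,10],
    [-0.462,0.2,0.577,0.079,-0.528,-0.2,10],
    [-0.462,0.2,0.577,0.079,-0.528,-0.3,10],
    [0,0,0,0,0,0,10],
  ],
)

```text
time: 5.4
position: [0.5373, -0.1843, 0.278]
orientation: [0.297, 0.698, -0.513, 0.401]
force: [-0.6, 0.1, -0.9]
width: 0.281
gripper_force: 60.0
```

```bash
python3 - <<'E'
from h import *
e=PC-.036*PX-.066*PY
for a in(60,): delta([*e,.15],107.4,a)
E
```

```text
t 5.4 q [-0.25  0.56 -0.13  2.14  1.31  1.18  2.06] tcp [ 0.5373 -0.1843  0.278 ] edge now [ 0.5136 -0.1092  0.1503] f [-0.6  0.1 -0.9] 0.2810778923991609
target tcp [ 0.5388 -0.1833  0.2779] rot units [-0.012 -0.024  0.012] shift units [ 0.031  0.02  -0.002]
```

play_rows(
  rows=[
    [0,0,0,0.03,0.02,-0.5,10],
    [0,0,0,0,0,-0.5,10],
    [0,0,0,0,0,-0.5,10],
    [0,0,0,0,0,-0.44,10],
    [0,0,0,0,0,0,10],
    [0,0,0,0,0,0,10],
  ],
)

```text
time: 6.15
position: [0.5418, -0.182, 0.1841]
orientation: [0.294, 0.698, -0.513, 0.404]
force: [0.5, 0.8, -2.0]
width: 0.278
gripper_force: 60.0
```

```bash
python3 - <<'E'
from h import *
e=PC-.036*PX-.066*PY
delta([*e,.047],107.4,60)
s=get_image('scene');t=get_image('top'); cv2.imwrite('pics/s1.png',s); cv2.imwrite('pics/t1.png',t)
a=cv2.resize(s[150:275,190:330],(560,500),interpolation=cv2.INTER_CUBIC)
b=cv2.resize(t[175:300,255:315],(240,500),interpolation=cv2.INTER_CUBIC)
cv2.imwrite('pics/c3.png',np.hstack([a,b]))
w=[*e,.053];l=.0315
print(proj('scene',[[*(e-l*PX),.053],[*(e+l*PX),.053]]),proj('top',[[*(e-l*PX),.053],[*(e+l*PX),.053]]))
E
```

```text
t 6.15 q [-0.26  0.75 -0.11  2.18  1.43  1.14  1.8 ] tcp [ 0.5418 -0.182   0.1841] edge now [ 0.5187 -0.1069  0.0563] f [ 0.5  0.8 -2. ] 0.2776495966131773
target tcp [ 0.5388 -0.1833  0.1749] rot units [-0.014  0.027 -0.004] shift units [-0.058 -0.027 -0.184]
[[222.71120438 212.87609252]
 [233.55759343 226.67755579]] [[320.01756694 243.7474558 ]
 [312.72988001 219.59224305]]
```

View pics/c3.png

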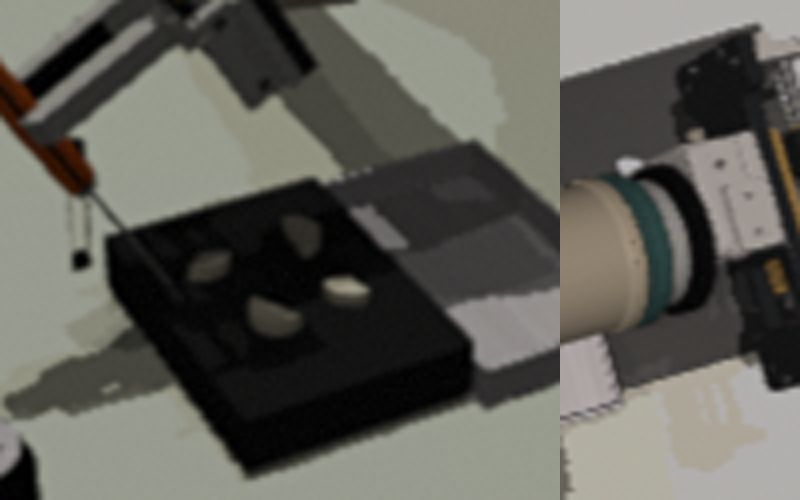

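The scene crop shows the blade over the plate with the near end of its edge at about (236,224) px, where I predicted it. It is clear of the pieces, so I'll lower it the last few millimetres.

play_rows(
  rows=[
    [0,0,0,-0.05,-0.02,-0.1,10],
    [0,0,0,0,0,0,10],
    [0,0,0,0,0,0,10],
  ],
)

```text
time: 6.62
position: [0.5384, -0.184, 0.1786]
orientation: [0.295, 0.698, -0.513, 0.403]
force: [0.0, 0.2, -1.5]
width: 0.28
gripper_force: 60.0
```

```bash
python3 - <<'E'
from h import *
e=PC-.036*PX-.066*PY
delta([*e,.047],107.4,60)
E
```

```text
t 6.625 q [-0.26  0.76 -0.11  2.19  1.44  1.14  1.78] tcp [ 0.5384 -0.184   0.1786] edge now [ 0.5151 -0.1091  0.0507] f [ 0.   0.2 -1.5] 0.27980807911529476
target tcp [ 0.5388 -0.1833  0.1749] rot units [-0.005  0.012 -0.003] shift units [ 0.009  0.014 -0.074]
```

play_rows(
  rows=[
    [0,0,0,0,0,-0.06,10],
    [0,0,0,0,0,0,10],
    [0,0,0,0,0,0,10],
  ],
)

```text
time: 7.0
position: [0.5384, -0.184, 0.1754]
orientation: [0.295, 0.698, -0.513, 0.403]
force: [-0.0, -0.3, -2.3]
width: 0.279
gripper_force: 60.0
```

play_rows(
  rows=[
    [0,0,0,-0.075,0.239,0,10],
    [0,0,0,-0.075,0.239,0,10],
    [0,0,0,-0.075,0.239,0,10],
    [0,0,0,-0.075,0.239,0,10],
    [0,0,0,-0.075,0.239,0,10],
    [0,0,0,-0.075,0.239,0,10],
    [0,0,0,-0.075,0.239,0,10],
  ],
)

```text
time: 7.88
position: [0.5119, -0.0995, 0.1755]
orientation: [0.295, 0.698, -0.513, 0.403]
force: [0.6, -0.1, -2.5]
width: 0.283
gripper_force: 60.0
```

```bash
python3 - <<'E'
from h import *
e=PC-.036*PX+.105*PY
delta([*e,.047],107.4,60)
E
```

```text
t 7.875 q [-0.41  0.77 -0.18  2.17  1.27  1.22  1.75] tcp [ 0.5119 -0.0995  0.1755] edge now [ 0.4886 -0.0245  0.0476] f [ 0.6 -0.1 -2.5] 0.282681594143218
target tcp [ 0.4877 -0.0201  0.1749] rot units [-0.006  0.012 -0.005] shift units [-0.484  1.586 -0.012]
```

play_rows(
  rows=[
    [0,0,0,-0.075,0.239,0,10],
    [0,0,0,-0.075,0.239,0,10],
    [0,0,0,-0.075,0.239,0,10],
    [0,0,0,-0.075,0.239,0,10],
    [0,0,0,-0.075,0.239,0,10],
    [0,0,0,-0.075,0.239,0,10],
    [0,0,0,-0.06,0.19,0,10],
    [0,0,0,0,0,0,10],
  ],
)

```text
time: 8.88
position: [0.4867, -0.0181, 0.1753]
orientation: [0.295, 0.698, -0.513, 0.403]
force: [0.2, -0.7, -1.3]
width: 0.281
gripper_force: 60.0
```

```bash
python3 - <<'E'
from h import *
e=PC+.029*PX-.066*PY
delta([*e,.0475],107.4,60)
s=get_image('scene'); cv2.imwrite('pics/s2.png',s)
cv2.imwrite('pics/c4.png',cv2.resize(s[150:285,190:370],(720,540),interpolation=cv2.INTER_CUBIC))
E
```

```text
t 8.875 q [-0.54  0.79 -0.24  2.11  1.12  1.3   1.74] tcp [ 0.4867 -0.0181  0.1753] edge now [0.4633 0.0569 0.0475] f [ 0.2 -0.7 -1.3] 0.2808152565711584
target tcp [ 0.6009 -0.1639  0.1754] rot units [-0.01   0.012 -0.013] shift units [ 2.282e+00 -2.916e+00  2.000e-03]
```

View pics/c4.png

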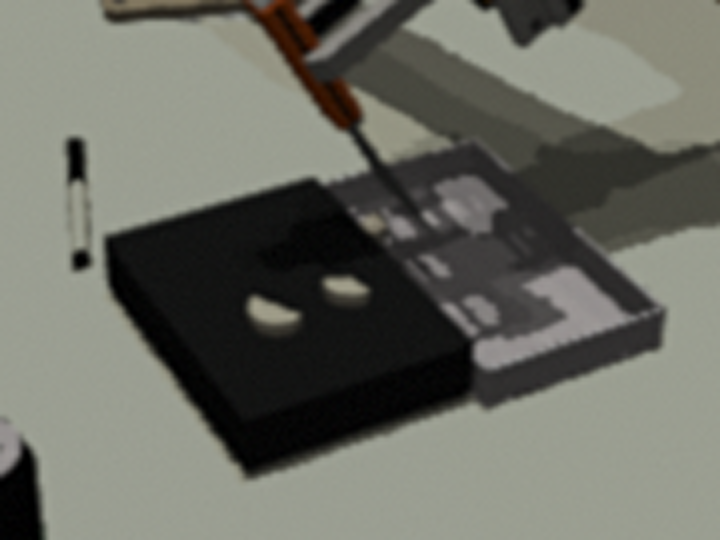

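The scene crop shows both far-lane pieces swept off the plate. A pale spot at crop (372,222) may be one of them in the tray by the plate; I'll check it later. The other two are still at (273,313) and (346,290).

play_rows(
  rows=[
    [0,0,0,0,0,0.8,10],
    [0,0,0,0.38,-0.486,0.2,10],
    [0,0,0,0.38,-0.486,0,10],
    [0,0,0,0.38,-0.486,0,10],
    [0,0,0,0.38,-0.486,0,10],
    [0,0,0,0.38,-0.486,0,10],
    [0,0,0,0.38,-0.486,0,10],
    [0,0,0,0,0,-0.3,10],
    [0,0,0,0,0,-0.3,10],
    [0,0,0,0,0,-0.2,10],
    [0,0,0,0,0,0,10],
  ],
)

```text
time: 10.3
position: [0.6002, -0.1641, 0.1842]
orientation: [0.296, 0.699, -0.512, 0.403]
force: [-0.2, -0.1, -1.9]
width: 0.277
gripper_force: 60.0
```

```bash
python3 - <<'E'
from h import *
e=PC+.029*PX-.066*PY
delta([*e,.0475],107.4,60)
E
```

```text
t 10.3 q [-0.25  0.78 -0.12  2.02  1.38  1.17  1.94] tcp [ 0.6002 -0.1641  0.1842] edge now [ 0.5765 -0.0892  0.0564] f [-0.2 -0.1 -1.9] 0.27749433934926077
target tcp [ 0.6009 -0.1639  0.1754] rot units [-0.004 -0.007 -0.015] shift units [ 0.013  0.004 -0.176]
```

play_rows(
  rows=[
    [0,0,0,0.01,0,-0.17,10],
    [0,0,0,0,0,0,10],
    [0,0,0,0,0,0,10],
  ],
)

```text
time: 10.68
position: [0.6013, -0.1649, 0.1772]
orientation: [0.295, 0.698, -0.513, 0.404]
force: [0.2, 0.2, -1.5]
width: 0.282
gripper_force: 60.0
```

Lowering the last 2 mm, then running the second stroke.

play_rows(
  rows=[
    [0,0,0,0,0,-0.035,10],
    [0,0,0,-0.075,0.239,0,10],
    [0,0,0,-0.075,0.239,0,10],
    [0,0,0,-0.075,0.239,0,10],
    [0,0,0,-0.075,0.239,0,10],
    [0,0,0,-0.075,0.239,0,10],
    [0,0,0,-0.075,0.239,0,10],
    [0,0,0,-0.075,0.239,0,10],
    [0,0,0,-0.075,0.239,0,10],
    [0,0,0,-0.075,0.239,0,10],
    [0,0,0,-0.075,0.239,0,10],
    [0,0,0,-0.075,0.239,0,10],
    [0,0,0,-0.075,0.239,0,10],
    [0,0,0,-0.075,0.239,0,10],
    [0,0,0,-0.06,0.19,0,10],
    [0,0,0,0,0,0,10],
    [0,0,0,0,0,0.7,10],
    [0,0,0,0.2,-0.7,0.7,10],
    [0,0,0,0.2,-0.7,0.7,10],
  ],
)

```text
time: 13.05
position: [0.5695, -0.0714, 0.2813]
orientation: [0.296, 0.698, -0.513, 0.403]
force: [0.6, 0.2, -0.7]
width: 0.28
gripper_force: 60.0
```

```bash
python3 - <<'E'
from h import *
delta([.4309,-.3285,.25],107.4,60)
s=get_image('scene'); t=get_image('top');cv2.imwrite('pics/s3.png',s);cv2.imwrite('pics/t3.png',t)
a=cv2.resize(s[150:285,190:370],(480,360),interpolation=cv2.INTER_CUBIC);b=cv2.resize(t[180:300,195:305],(320,360),interpolation=cv2.INTER_CUBIC)
cv2.imwrite('pics/c5.png',np.hstack([a,b]))
E
```

```text
t 13.05 q [-0.38  0.62 -0.21  1.96  1.16  1.35  2.11] tcp [ 0.5695 -0.0714  0.2813] edge now [0.5461 0.0035 0.1534] f [ 0.6  0.2 -0.7] 0.28026355803458836
target tcp [ 0.4544 -0.4034  0.3779] rot units [ 0.001  0.008 -0.004] shift units [-2.302 -6.64   1.932]
```

View pics/c5.png

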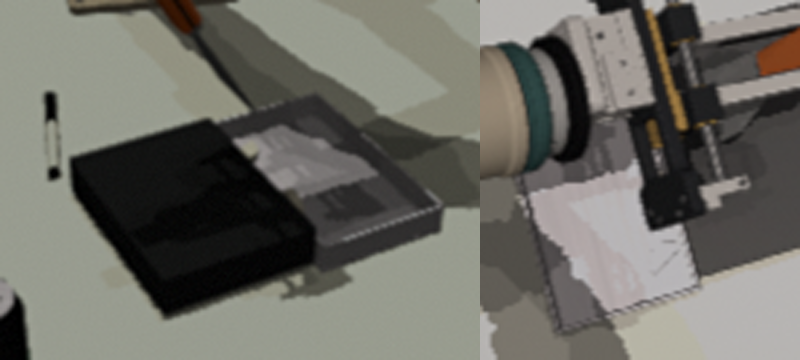

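The plate is empty and pale fragments lie in the tray beside its edge, at about (246,148) in the crop. The arm hides the rest, so I'll move up towards the cup and check the tray from there.

```bash
python3 - <<'E'
from h import *
s=cv2.imread('pics/s3.png'); g=cv2.cvtColor(s,cv2.COLOR_BGR2GRAY)
cv2.imwrite('pics/c6.png',cv2.resize(s[175:245,100:170],(560,560),interpolation=cv2.INTER_CUBIC))
h=np.array([np.cos(np.radians(75)),np.sin(np.radians(75))])
e=np.array([.4309,-.3285])+.006*h
delta([*e,.20],75,75)
th=np.linspace(0,2*np.pi,9)[:8]
print(proj('scene',[[.4309+.043*np.cos(t),-.3285+.043*np.sin(t),.1] for t in th]).round(1).tolist())
E
```

```text
t 13.15 q [-0.38  0.62 -0.2   1.96  1.16  1.36  2.11] tcp [ 0.5693 -0.076   0.285 ] edge now [ 0.5475 -0.0013  0.1567] f [ 0.5 -0.  -2.4] 0.28038640173178375
target tcp [ 0.4214 -0.3639  0.3439] rot units [-1.863  0.018 -3.975] shift units [-2.958 -5.759  1.177]
[[130.5, 202.9], [144.1, 198.7], [149.8, 191.3], [144.7, 185.1], [132.1, 183.6], [119.0, 187.5], [112.6, 194.7], [117.3, 201.2]]
```

View pics/c6.png

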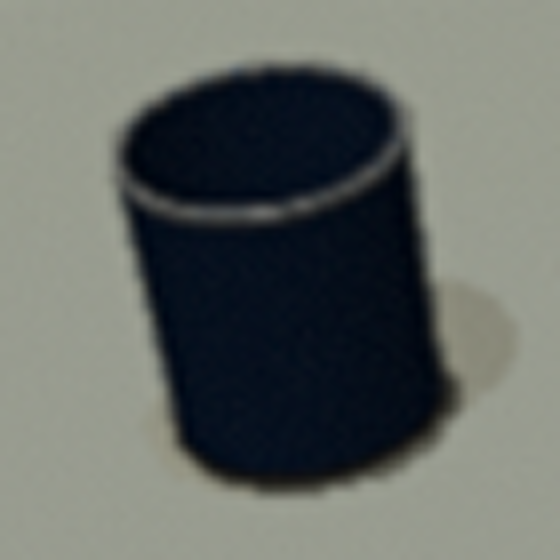

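The scene crop shows the cup upright, with its rim from column 114.8 to 151.4 and row 183.1 to 202.5. That is within 4 mm of my estimate, so I'll average to (0.431, -0.3265).

play_rows(
  rows=[
    [-0.186,0.002,-0.398,-0.296,-0.572,0.2,10],
    [-0.186,0.002,-0.398,-0.296,-0.572,0.2,10],
    [-0.186,0.002,-0.398,-0.296,-0.572,0.2,10],
    [-0.186,0.002,-0.398,-0.296,-0.572,0.2,10],
    [-0.186,0.002,-0.398,-0.296,-0.572,0.2,10],
    [-0.186,0.002,-0.398,-0.296,-0.572,0.2,10],
    [-0.186,0.002,-0.398,-0.296,-0.572,0,10],
    [-0.186,0.002,-0.398,-0.296,-0.572,0,10],
    [-0.186,0.002,-0.398,-0.296,-0.572,0,10],
    [-0.186,0.002,-0.398,-0.296,-0.572,0,10],
    [0,0,0,0,0,0,10],
    [0,0,0,0,0,0,10],
  ],
)

```text
time: 14.65
position: [0.4215, -0.356, 0.3397]
orientation: [-0.482, -0.488, 0.628, -0.368]
force: [-0.2, 0.3, -1.6]
width: 0.283
gripper_force: 60.0
```

```bash
python3 - <<'E'
from h import *
h=np.array([np.cos(np.radians(75)),np.sin(np.radians(75))])
e=np.array([.431,-.3265])+.006*h
delta([*e,.13],75,75)
s=get_image('scene'); t=get_image('top');cv2.imwrite('pics/s4.png',s);cv2.imwrite('pics/t4.png',t)
k=cv2.INTER_CUBIC
a=cv2.resize(s[160:270,210:365],(465,330),interpolation=k);b=cv2.resize(t[180:300,195:320],(344,330),interpolation=k)
c=cv2.resize(s[120:245,80:220],(302,270),interpolation=k);d=cv2.resize(t[220:310,370:460],(270,270),interpolation=k)
bot=cv2.copyMakeBorder(np.hstack([c,d]),0,0,0,809-572,cv2.BORDER_CONSTANT)
cv2.imwrite('pics/c7.png',np.vstack([np.hstack([a,b]),bot])[:,:800])
E
```

```text
t 14.65 q [-0.08  0.66  0.05  2.02  1.18  1.43  2.04] tcp [ 0.4215 -0.356   0.3397] edge now [ 0.4314 -0.3135  0.1961] f [-0.2  0.3 -1.6] 0.28274181760159556
target tcp [ 0.4215 -0.3619  0.2739] rot units [-0.058 -0.044 -0.048] shift units [ 0.    -0.119 -1.317]
```

View pics/c7.png

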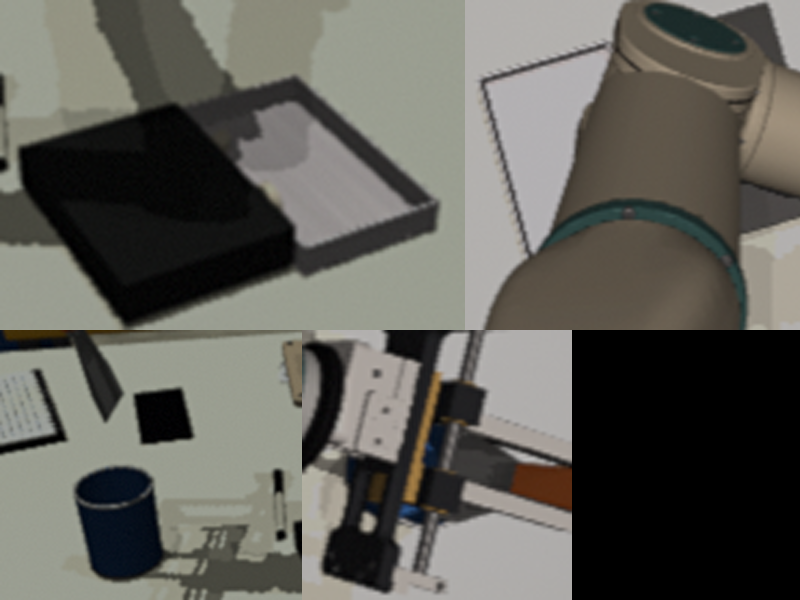

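The scene crops show the plate clear, a piece peeking over the plate's edge in the tray at (270,192), and the blade hanging above the upright cup with edge corners near (122,393) and (107,420). The arm hides the tray in the top view, so I'll swing away and check it before lowering.

play_rows(
  rows=[
    [0,0,-0.4,-0.4,-0.4,0.3,10],
    [0,0,-0.4,-0.4,-0.4,0.2,10],
    [0,0,-0.4,-0.4,-0.4,0,10],
    [0,0,-0.4,-0.4,-0.4,0,10],
    [0,0,-0.4,-0.4,-0.4,0,10],
    [0,0,-0.4,-0.4,-0.4,0,10],
    [0,0,0,0,0,0,10],
  ],
)

```text
time: 15.62
position: [0.2982, -0.4779, 0.3669]
orientation: [-0.538, -0.373, 0.701, -0.282]
force: [-0.3, -0.1, -1.8]
width: 0.279
gripper_force: 60.0
```

```bash
python3 - <<'E'
from h import *
L=np.array([np.sin(np.radians(75)),-np.cos(np.radians(75))])*.0315; e=np.array([.4314,-.3135])
print('blade pred',proj('scene',[[*(e+s*L),.1961] for s in(-1,0,1)]).round(1).tolist())
h=np.array([np.cos(np.radians(75)),np.sin(np.radians(75))])
delta([*(np.array([.431,-.3265])+.006*h),.2],75,75)
t=get_image('top');cv2.imwrite('pics/t5.png',t);T=PC+.142*PY
c=[PC+x*PX+y*PY for x,y in((-.1,.075),(.1,.075))]
print('plate edge px',proj('top',[[*p,.045] for p in c]).round(1).tolist())
d=[T+x*PX+y*PY for x,y in((-.107,-.062),(.107,-.062),(.107,.062),(-.107,.062))]
print('tray inner floor px',proj('top',[[*p,.003] for p in d]).round(1).tolist())
# rectified tray view at floor+9mm height, 4 px/mm in plate frame x -110..110, y 60..210
G=[PC+x*PX+y*PY for x,y in((-.11,.06),(.11,.06),(.11,.21),(-.11,.21))]
src=proj('top',[[*p,.012] for p in G]).astype(np.float32); dst=np.float32([[0,0],[792,0],[792,540],[0,540]])
cv2.imwrite('pics/c8.png',cv2.warpPerspective(t,cv2.getPerspectiveTransform(src,dst),(793,541),flags=cv2.INTER_CUBIC))
E
```

```text
blade pred [[135.5, 150.6], [131.3, 157.1], [126.9, 163.9]]
t 15.625 q [0.17 0.64 0.18 1.95 1.13 1.41 2.15] tcp [ 0.2982 -0.4779  0.3669] edge now [ 0.3218 -0.4416  0.2232] f [-0.3 -0.1 -1.8] 0.278979963479865
target tcp [ 0.4215 -0.3619  0.3439] rot units [-0.043 -0.026  2.403] shift units [ 2.466  2.319 -0.461]
plate edge px [[269.4, 272.3], [247.7, 196.2]]
tray inner floor px [[268.9, 275.1], [246.5, 196.7], [201.4, 209.8], [222.9, 288.6]]
```

View pics/c8.png

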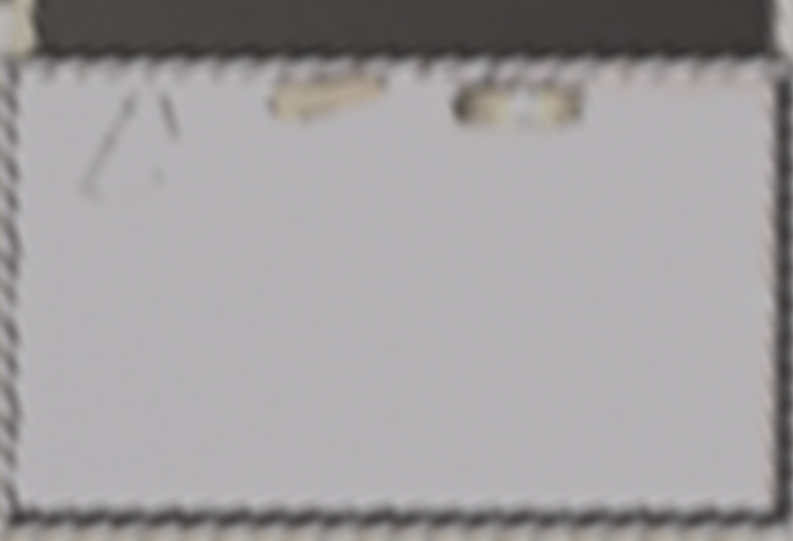

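The rectified top view shows pieces in the tray against the plate-side wall: a flat one near (130,140) and two on edge near (325,95) and (520,105). The fourth isn't clearly visible, so I'll average several frames and look for it numerically.

```bash
cat > tr.py <<'E'
from h import *
import sys
t=np.mean([get_image('top').astype(float) for _ in range(8)],0).astype(np.float32); np.save('t6.npy',t)
W,H=88,int(75/2.5)
G=[PC+x*PX+y*PY for x,y in((-.11,.065),(.11,.065),(.11,.14),(-.11,.14))]
src=proj('top',[[*p,.008] for p in G]).astype(np.float32); dst=np.float32([[0,0],[W,0],[W,H],[0,H]])
w=cv2.warpPerspective(t,cv2.getPerspectiveTransform(src,dst),(W,H)); g=w.mean(2); rb=w[...,2]-w[...,0]
m=np.median(g); print(m,np.median(rb))
for r in g-m: print(''.join('#' if v<-25 else 'o' if v<-8 else '-' if v<-2.5 else '+' if v>2.5 else '.' for v in r))
mr=np.median(rb)
for r in rb[:18]-mr: print(''.join('#' if v>25 else 'o' if v>8 else '-' if v>2.5 else '=' if v<-2.5 else '.' for v in r))
E
python3 tr.py
```

```text
178.91177 0.1796875
ooo#####################################################################################
.-oo###################################################################################o
.-oo###################################################################################o
-oo#####################################################################################
o#######################################################################################
########################################################################################
o##oo##oo#ooo#ooo#oo#ooo##oo#oo###o#########ooo##oo#oo###o##oo##oo#ooo#ooo#oo##oo##oo###
o##--oo..o--oo--oo--o-.-o--oo-o##o##########-.-oo.o############o#oo--oo--oo--oooooo--o##
##o...........--.--...........ooooo###oooooo......-#######o#######--.--..------------o##
##o...........oo.-oo..........ooooooooooooo-......o#####oo-ooo####...................-##
o##..........-oo.-oo.........-ooooooooo---........o####oo-..-oo##o...................-##
##o..........oo-..o#..........oooooooo-...........o####o--oo-o###o...................-##
##-.........
[... 2491 characters left out ...]
...................-o#oooooooo--.......--oo##oo..oo#oo-...................---
-.............................-oooooo--...........-oooooo-.-ooooo-...................---
--.............................-----..............---oooo---oooo-.....................-.
--.................................................------------.......................--
-....................................................................................---
o....................................................................................---
--...................................................................................---
-....................................................................................---
```

```bash
python3 - <<'E'
from h import *
s=np.mean([get_image('scene').astype(float) for _ in range(8)],0)
e=proj('scene',[[*(PC+x*PX+.075*PY),.045] for x in(-.1,0,.034,.1)]);print('plate edge',e.round(1).tolist())
for x,y in((.034,.088),(.02,.088),(.048,.088),(-.02,.086),(-.075,.1)):
    print(x,y,[ (z,proj('scene',[*(PC+x*PX+y*PY),z])[0].round(1).tolist()) for z in(.003,.012,.02,.03,.04)])
g=s.mean(2);rb=s[...,2]-s[...,0]
print('gray'); 
for v in range(196,236): print(v,' '.join('%3d'%k for k in g[v,280:316]))
print('rb')
for v in range(196,236,1): print(v,' '.join('%2d'%k for k in rb[v,280:316]))
E
```

```text
plate edge [[267.4, 194.5], [286.5, 214.2], [293.5, 221.5], [308.0, 236.4]]
0.034 0.088 [(0.003, [297.4, 233.6]), (0.012, [297.5, 230.7]), (0.02, [297.7, 228.2]), (0.03, [297.8, 224.9]), (0.04, [298.0, 221.6])]
0.02 0.088 [(0.003, [294.5, 230.6]), (0.012, [294.6, 227.7]), (0.02, [294.8, 225.1]), (0.03, [294.9, 221.9]), (0.04, [295.1, 218.6])]
0.048 0.088 [(0.003, [300.3, 236.7]), (0.012, [300.5, 233.8]), (0.02, [300.6, 231.2]), (0.03, [300.8, 228.0]), (0.04, [301.0, 224.7])]
-0.02 0.086 [(0.003, [285.8, 222.3]), (0.012, [285.9, 219.5]), (0.02, [286.0, 217.0]), (0.03, [286.1, 213.8]), (0.04, [286.2, 210.5])]
-0.075 0.1 [(0.003, [280.1, 210.0]), (0.012, [280.1, 207.2]), (0.02, [280.2, 204.7]), (0.03, [280.3, 201.5]), (0.04, [280.4, 198.4])]
gray
196  46  46  46  46  46  46  46  46  45  44  44  44  46  54  67  72  70  76 102 126 135 142 143 142 142 143 143 143 144 142 132 105  67  44  40  42
197  46  46  46  46  45  45  45  45  44  45  55  70  79  96 121 129 127 129 137 145 146 144 142 141 141 141 141 142 142 144 142 133 106  68  44  41
198  45  45  45  44  44  44  44  47  58  72  96 12
[... 9356 characters left out ...]
4  4  4  4  5  5  5  6  5  5
230  0  0  0  0  0  0  0  0  0  0  0  0  0  0  0  0  0  0  0  0  0  0  1  3  4  4  4  4  4  4  4  4  5  5  5  5
231  0  0  0  0  0  0  0  0  0  0  0  0  0  0  0  0  0  0  0  0  0  0  0  1  2  3  4  5  4  4  4  4  5  5  5  5
232  0  0  0  0  0  0  0  0  0  0  0  0  0  0  0  0  0  0  0  0  0  0  0  0  1  2  3  5  4  4  4  4  4  4  5  5
233  0  0  0  0  0  0  0  0  0  0  0  0  0  0  0  0  0  0  0  0  0  0  0  0  0  1  3  4  4  4  4  5  4  4  4  5
234  0  0  0  0  0  0  0  0  0  0  0  0  0  0  0  0  0  0  0  0  0  0  0  0  0  0  1  2  4  5  4  4  5  4  4  5
235  0  0  0  0  0  0  0  0  0  0  0  0  0  0  0  0  0  0  0  0  0  0  0  0  0  0  0  1  3  4  5  4  5  4  5  4
```

```bash
python3 - <<'E'
from h import *
delta([*(PC+.033*PX+.055*PY),.12],107.4,60)
print(PX,PY)
E
```

```text
t 16.475 q [0.17 0.64 0.17 1.95 1.13 1.41 2.15] tcp [ 0.3014 -0.476   0.3652] edge now [ 0.3247 -0.4393  0.2216] f [-0.4  0.1 -2. ] 0.28327285378224343
target tcp [ 0.5685 -0.0472  0.2479] rot units [ 1.868 -0.325  6.361] shift units [ 5.342  8.576 -2.346]
[0.95424033 0.29904079] [-0.29904079  0.95424033]
```

play_rows(
  rows=[
    [0.156,-0.027,0.53,0.445,0.715,0,10],
    [0.156,-0.027,0.53,0.445,0.715,0,10],
    [0.156,-0.027,0.53,0.445,0.715,0,10],
    [0.156,-0.027,0.53,0.445,0.715,0,10],
    [0.156,-0.027,0.53,0.445,0.715,0,10],
    [0.156,-0.027,0.53,0.445,0.715,0,10],
    [0.156,-0.027,0.53,0.445,0.715,0,10],
    [0.156,-0.027,0.53,0.445,0.715,0,10],
    [0.156,-0.027,0.53,0.445,0.715,-0.5,10],
    [0.156,-0.027,0.53,0.445,0.715,-0.5,10],
    [0.156,-0.027,0.53,0.445,0.715,-0.6,10],
    [0.156,-0.027,0.53,0.445,0.715,-0.7,10],
    [0,0,0,0,0,0,10],
    [0,0,0,0,0,0,10],
  ],
)

```text
time: 18.23
position: [0.5681, -0.048, 0.2507]
orientation: [0.297, 0.697, -0.513, 0.403]
force: [0.4, 0.1, -1.1]
width: 0.279
gripper_force: 60.0
```

```bash
python3 - <<'E'
from h import *
delta([*(PC+.033*PX+.074*PY),.05],107.4,60)
E
```

```text
t 18.225 q [-0.42  0.69 -0.21  1.95  1.15  1.36  2.05] tcp [ 0.5681 -0.048   0.2507] edge now [0.5447 0.0267 0.1228] f [ 0.4  0.1 -1.1] 0.279396872447071
target tcp [ 0.5628 -0.0291  0.1779] rot units [ 0.009 -0.002  0.011] shift units [-0.106  0.379 -1.457]
```

play_rows(
  rows=[
    [0,0,0,-0.05,0.19,-0.5,10],
    [0,0,0,-0.05,0.19,-0.5,10],
    [0,0,0,0,0,-0.46,10],
    [0,0,0,0,0,0,10],
    [0,0,0,-0.048,0.153,-0.3,10],
    [0,0,0,0,0,0,10],
    [0,0,0,-0.042,0.134,-0.09,10],
    [0,0,0,-0.042,0.134,-0.09,10],
    [0,0,0,-0.04,0.127,-0.04,10],
    [0,0,0,-0.04,0.127,-0.04,10],
    [0,0,0,-0.04,0.127,-0.04,10],
    [0,0,0,0,0,0,10],
  ],
)

```text
time: 19.73
position: [0.5508, 0.0129, 0.1469]
orientation: [0.296, 0.698, -0.512, 0.403]
force: [-0.5, -0.8, -1.5]
width: 0.281
gripper_force: 60.0
```

```bash
python3 - <<'E'
from h import *
delta([*(PC+.033*PX+.116*PY),.02],107.4,60)
E
```

```text
t 19.725 q [-0.53  0.88 -0.22  1.92  1.13  1.34  1.84] tcp [0.5508 0.0129 0.1469] edge now [0.5271 0.0879 0.0191] f [-0.5 -0.8 -1.5] 0.2813151505774965
target tcp [0.5503 0.011  0.1479] rot units [-0.007 -0.004 -0.008] shift units [-0.01  -0.038  0.021]
```

play_rows(
  rows=[
    [0,0,0,0,0,0.8,10],
    [0,0,0,0,0,0.8,10],
    [0,0,0,0,-0.3,0.8,10],
    [-0.133,0.023,-0.454,-0.357,-0.678,0.2,10],
    [-0.133,0.023,-0.454,-0.357,-0.678,0.2,10],
    [-0.133,0.023,-0.454,-0.357,-0.678,0.2,10],
    [-0.133,0.023,-0.454,-0.357,-0.678,0.2,10],
    [-0.133,0.023,-0.454,-0.357,-0.678,0.2,10],
    [-0.133,0.023,-0.454,-0.357,-0.678,0.2,10],
    [-0.133,0.023,-0.454,-0.357,-0.678,0.2,10],
    [-0.133,0.023,-0.454,-0.357,-0.678,0.2,10],
    [-0.133,0.023,-0.454,-0.357,-0.678,0.2,10],
    [-0.133,0.023,-0.454,-0.357,-0.678,0.2,10],
    [-0.133,0.023,-0.454,-0.357,-0.678,0,10],
    [-0.133,0.023,-0.454,-0.357,-0.678,0,10],
    [-0.133,0.023,-0.454,-0.357,-0.678,0,10],
    [-0.133,0.023,-0.454,-0.357,-0.678,0,10],
    [0,0,0,0,0,0,10],
  ],
)

```text
time: 21.98
position: [0.2963, -0.48, 0.3672]
orientation: [-0.539, -0.373, 0.701, -0.28]
force: [-1.0, 1.0, -1.2]
width: 0.282
gripper_force: 60.0
```

```bash
python3 tr.py | head -31; python3 - <<'E'
from h import *
h=np.array([np.cos(np.radians(75)),np.sin(np.radians(75))])
delta([*(np.array([.432,-.3275])+.006*h),.2],75,75)
E
```

```text
178.54483 0.23278809
.-o#####################################################################################
.-oo###################################################################################o
.-oo###################################################################################o
-oo#####################################################################################
o#######################################################################################
########################################################################################
o##oo##oo#ooo#ooo#oo#ooo##oo#oo###o#########ooo##oo#o-##oo#ooo#ooo#ooo#ooo#oo##oo##oo###
o##--oo.-o--oo--oo--o-.-o--oo-o##o##########-.-oo-oo-.ooo-oo.-o--oo--oo--oo--oooooo--o##
##o...........--.--...........ooooo###oooooo.....................---.--..------------o##
##o...........oo.-oo..........ooooooooooooo-.........................................-##
o##..........-oo.-oo.........-ooooooooo---..............--...........................-##
##o..........oo-..o#..........oooooooo-.................oo...........................-##
##-........
[... 1146 characters left out ...]
o##.................................................--...............................-##
###..................................................................................-##
###-.................................................................................-##
o##..................................................................................-##
##o..................................................................................-##
t 22.375 q [0.17 0.63 0.17 1.95 1.13 1.41 2.15] tcp [ 0.3015 -0.4769  0.3672] edge now [ 0.3249 -0.4399  0.2236] f [-0.5  1.2 -1.5] 0.2820850057801286
target tcp [ 0.4225 -0.3629  0.3439] rot units [-0.073 -0.026  2.338] shift units [ 2.42   2.28  -0.466]
```

The nudge separated the last cluster into two pieces lying lower and away from the wall, so all four are now accounted for in the tray. On to the cup.

play_rows(
  rows=[
    [-0.012,-0.004,0.39,0.403,0.38,0,10],
    [-0.012,-0.004,0.39,0.403,0.38,0,10],
    [-0.012,-0.004,0.39,0.403,0.38,0,10],
    [-0.012,-0.004,0.39,0.403,0.38,0,10],
    [-0.012,-0.004,0.39,0.403,0.38,-0.2,10],
    [-0.012,-0.004,0.39,0.403,0.38,-0.27,10],
    [0,0,0,0,0,-0.5,10],
    [0,0,0,0,0,-0.5,10],
    [0,0,0,0,0,0,10],
    [0,0,0,0,0,0,10],
  ],
)

```text
time: 23.62
position: [0.422, -0.3635, 0.294]
orientation: [-0.484, -0.483, 0.629, -0.371]
force: [-0.0, -0.3, -1.8]
width: 0.283
gripper_force: 60.0
```

```bash
python3 - <<'E'
from h import *
h=np.array([np.cos(np.radians(75)),np.sin(np.radians(75))])
delta([*(np.array([.432,-.3275])+.006*h),.11],75,75)
E
```

```text
t 23.625 q [-0.06  0.75  0.05  2.03  1.2   1.4   1.94] tcp [ 0.422  -0.3635  0.294 ] edge now [ 0.433  -0.3224  0.1501] f [-0.  -0.3 -1.8] 0.2831935580937787
target tcp [ 0.4225 -0.3629  0.2539] rot units [ 0.008 -0.005  0.005] shift units [ 0.009  0.011 -0.804]
```

play_rows(
  rows=[
    [0,0,0,0,0,-0.4,10],
    [0,0,0,0,0,-0.4,10],
    [0,0,0,0,0,-0.3,10],
    [0,0,0,0,0,-0.2,10],
    [0,0,0,0,0,0,10],
  ],
)

```text
time: 24.25
position: [0.4218, -0.3636, 0.2285]
orientation: [-0.484, -0.483, 0.629, -0.37]
force: [0.3, -0.0, -1.1]
width: 0.277
gripper_force: 60.0
```

```bash
python3 - <<'E'
from h import *
h=np.array([np.cos(np.radians(75)),np.sin(np.radians(75))])
delta([*(np.array([.432,-.3275])+.006*h),.02],75,75)
s=get_image('scene'); cv2.imwrite('pics/s7.png',s); g=s.mean(2); g0=cv2.imread('pics/s3.png').mean(2)
# cup outline shift: columns of dark->light at rows 205..220 before/after
for r in (206,214,220):
    f=lambda G:[int(c) for c in np.where(G[r,105:165]<60)[0][[0,-1]]+105]
    print(r,f(g0),f(g))
for r in range(170,204,2): print(r,''.join('%4d'%v for v in g[r,108:158:2]))
E
```

```text
t 24.25 q [-0.06  0.87  0.05  2.04  1.22  1.35  1.81] tcp [ 0.4218 -0.3636  0.2285] edge now [ 0.4328 -0.3225  0.0847] f [ 0.3 -0.  -1.1] 0.2772212974569514
target tcp [ 0.4225 -0.3629  0.1639] rot units [ 0.005 -0.007  0.008] shift units [ 0.013  0.013 -1.294]
206 [117, 152] [117, 152]
214 [119, 153] [119, 153]
220 [121, 154] [121, 154]
170    0  50 143 154 156 136  40  25  25  24  78 149 154 153 154 153 154 155 127   5   4   1   2   3   0
172  138 140 154 155 154 151  61  27  26  28  24 102 157 153 152 153 153 154 134  54  55  58  75 130 138
174  155 154 153 153 154 155 102  29  30  30  24  42 124 155 153 152 152 155 156 153 155 157 156 157 156
176  154 153 153 153 154 155 134  36  32  33  35  24  52 146 155 153 154 154 153 153 153 152 153 153 153
178  153 153 154 153 153 154 152  58  32  39  40  27  28  83 149 154 154 153 154 153 153 153 153 154 152
180  153 153 154 153 153 154 154 102  30  41  41  34  23  37 114 157 154 154 154 154 153 153 153 153 153
182  153 154 154 154 153 152 155 134  34  40  41  41  28  29  62 127 137 149 153 155 153 153 153 153 153
184  153 153 153 154 154 
[... 324 characters left out ...]
13  16  24  26  40  41  41  28  31  34  17  18  16  17  83 151 153 155
192  153 153 154  91  14  12  13  12  14  25  27  36  42  43  36  27  25  14  16  14  39  82 150 153 153
194  153 152 152  64  10  10  14  14  16  17  30  28  39  41  39  25  15  16  15  24  73  44 148 154 154
196  154 154 154 104  30   7  12  15  14  15  27  29  35  43  39  23  14  15  31  78  38  21 131 156 153
198  153 153 154 121  70  43   9  11  12  14  19  31  28  38  32  15  22  34  34  22  11  16 112 157 153
200  153 153 155 133  38  73  80  47  43  37  39  46  57  57  69  83  39  21  14  13  11   9 102 158 154
202  153 152 153 151  49  14  29  48  58  60  60  61  68  56  30  21  12  13  13  12  12   8  91 157 154
```

The blade is inside the cup with no side force and the cup hasn't moved. Lowering further.

play_rows(
  rows=[
    [0,0,0,0,0,-0.3,10],
    [0,0,0,0,0,-0.3,10],
    [0,0,0,0,0,-0.3,10],
    [0,0,0,0,0,-0.2,10],
    [0,0,0,0,0,0,10],
  ],
)

```text
time: 24.92
position: [0.4216, -0.3635, 0.1728]
orientation: [-0.484, -0.483, 0.629, -0.37]
force: [0.1, -0.2, -2.0]
width: 0.281
gripper_force: 60.0
```

```bash
python3 - <<'E'
from h import *
h=np.array([np.cos(np.radians(75)),np.sin(np.radians(75))])
delta([*(np.array([.432,-.3275])+.006*h),.01],75,75)
E
```

```text
t 24.925 q [-0.06  0.98  0.05  2.03  1.23  1.31  1.72] tcp [ 0.4216 -0.3635  0.1728] edge now [ 0.4324 -0.3223  0.0289] f [ 0.1 -0.2 -2. ] 0.2808042695476789
target tcp [ 0.4225 -0.3629  0.1539] rot units [ 0.003 -0.015  0.008] shift units [ 0.018  0.011 -0.379]
```

play_rows(
  rows=[
    [0,0,0,0,0,-0.15,10],
    [0,0,0,0,0,-0.12,10],
    [0,0,0,0,0,-0.1,10],
    [0,0,0,0,0,0,10],
    [0,0,0,0,0,0,10],
  ],
)

```text
time: 25.55
position: [0.4218, -0.3636, 0.1554]
orientation: [-0.483, -0.482, 0.63, -0.37]
force: [0.9, 0.2, -1.8]
width: 0.282
gripper_force: 60.0
```

play_rows(
  rows=[
    [0,0,0,0,0,-0.06,10],
    [0,0,0,0,0,-0.03,10],
    [0,0,0,0,0,0,10],
    [0,0,0,0,0,0,10],
  ],
)

```text
time: 26.05
position: [0.4218, -0.3636, 0.1507]
orientation: [-0.483, -0.482, 0.63, -0.37]
force: [0.1, -0.3, -1.6]
width: 0.28
gripper_force: 60.0
```

play_rows(
  rows=[
    [0,0,0,0,0,0,31],
    [0,0,0,0,0,0,38],
    [0,0,0,0,0,0,50],
    [0,0,0,0,0,0,60],
    [0,0,0,0,0,0,60],
    [0,0,0,0,0,0,60],
    [0,0,0,0.06,0.23,0.065,60],
    [0,0,0,0.06,0.23,0.065,60],
    [0,0,0,0.12,0.46,0.13,60],
    [0,0,0,0.12,0.46,0.13,60],
    [0,0,0,0.12,0.46,0.13,60],
    [0,0,0,0.12,0.46,0.3,60],
    [0,0,0,0.12,0.46,0.5,60],
    [0,0,0,0,0.3,0.5,60],
    [0,0,0,0,0,0,60],
  ],
  force=10,
)

```text
time: 27.92
position: [0.459, -0.2085, 0.2425]
orientation: [-0.481, -0.483, 0.63, -0.371]
force: [0.5, -1.5, -0.7]
width: 0.635
gripper_force: 0.0
```

```bash
python3 - <<'E'
from h import *
o=observe();print(o['time'],o['position'],o['force'],o['qpos'].round(2))
def look():
    s=get_image('scene').astype(int); t=get_image('top').astype(int); g=s.mean(2)
    for r in (206,214,220):
        w=np.where(g[r,105:165]<60)[0]+105; print(r,w[0],w[-1])
    for n,i in(('scene',s),('top',t)):
        m=((i[...,2]-i[...,0]>50)&(i[...,2]>2*i[...,0])).astype(np.uint8)
        for c in cv2.findContours(m,cv2.RETR_EXTERNAL,cv2.CHAIN_APPROX_NONE)[0]:
            if cv2.contourArea(c)>60: print(n,cv2.minAreaRect(c))
look(); 
E
```

```text
27.925 [ 0.45896295 -0.20850338  0.24250117] [ 0.47716372 -1.45103286 -0.74996002] [-0.27  0.87 -0.05  1.89  0.97  1.55  1.87]
206 117 152
214 119 153
220 121 154
scene ((111.19770050048828, 175.1117401123047), (46.68065643310547, 10.916092872619629), 47.91083526611328)
scene ((355.52557373046875, 140.44529724121094), (42.53019332885742, 4.591328144073486), 25.016895294189453)
scene ((150.281005859375, 96.71460723876953), (44.16862106323242, 140.95376586914062), 86.18592071533203)
scene ((440.63421630859375, 65.02935791015625), (107.06214141845703, 19.385360717773438), 12.33908748626709)
scene ((291.5514831542969, 44.606224060058594), (5.838481903076172, 47.29682159423828), 76.67547607421875)
top ((434.8175964355469, 273.0484924316406), (37.279422760009766, 11.379679679870605), 11.689370155334473)
top ((316.8823547363281, 243.97061157226562), (4.123105525970459, 38.80569839477539), 14.03624439239502)
top ((279.5, 10.5), (21.0, 559.0), 90.0)
```

```bash
python3 - <<'E'
from h import *
from scipy.optimize import least_squares as ls
f=lambda a,b: ls(lambda P:np.r_[proj('top',P)[0]-a,proj('scene',P)[0]-b],[.43,-.4,.15])
A=f((453,276.8),(93.7,159.3)); B=f((416.6,269.3),(125,193.9)); d=A.x-B.x
print(A.x.round(3),A.fun.round(1),B.x.round(3),B.fun.round(1),np.linalg.norm(d),np.degrees(np.arccos(d[2]/np.linalg.norm(d))))
u=d/np.linalg.norm(d); print('edge est',(A.x-.205*u).round(3))
print(observe()['force'],observe()['joint_vel'].round(3))
E
```

```text
[ 0.414 -0.396  0.188] [ 1.2 -0.   1.3  0.3] [ 0.427 -0.343  0.097] [0.2 0.  0.2 0. ] 0.1060831412917791 30.762954618340334
edge est [ 0.44  -0.294  0.012]
[-0.16735049 -0.13878997  0.33779551] [ 0.015  0.019  0.01   0.005  0.003 -0.001 -0.   ]
```

play_rows(
  rows=[
    [0,0,0,0,0.3,0.3,60],
    [0,0,0,0,0,0,60],
    [0,0,0,0,0,0,60],
    [0,0,0,0,0,0,60],
  ],
)

```text
time: 28.52
position: [0.4576, -0.1959, 0.2566]
orientation: [-0.484, -0.482, 0.629, -0.37]
force: [-1.1, 0.6, 0.1]
width: 0.64
gripper_force: 0.0
```

```bash
python3 -c "
from h import *
print(close_job())"
```

```text
the job is handed in; nothing more can be done
None
```

I handed the job in at 28.5 s (verdict not shown): by my measurements all four pieces are in the tray, though one of them I could place only from pixel data, and the scraper stands released in the unmoved cup, blade down, leaning about 31°.

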